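# Clamp a reagent vial in a cam-locked holder

## Robot

A 7-joint arm with a two-finger parallel gripper is mounted at the origin on the work surface; the furniture and walls round the work are solid. World frame = base frame: x ahead of the robot, y to its left, z up, the work surface at z = 0. Lengths are in mm, angles in degrees, forces in N, time in s.
With the tool pointing down it reaches from about 425 to 950 mm from the base axis. Payload 4.7 kg.
Tool frame: the origin (TCP) lies on the centre line of the jaws, within the pads' length; the fingertips stand 17 mm ahead of it and the grasp point (between the pads) lies 2 mm behind it; z points along the fingers, y is the line along which they close (so a half turn about z gives the same grasp; the last joint's range is limited). The gripper opens to 85 mm and grips with 20 to 120 N. Pads are 22 mm wide; open, the fingers measure 114 mm over their backs; the gripper's body (76 mm by 85 mm) begins 54 mm behind the grasp point. The pads swing forward as they close: fully open they stand 13 mm farther back than shut.
Start: joints at [-67.489, 26.849, -2.785, 87.806, 1.381, 65.374, -4.715], TCP at [276.31, 615.873, 248.335] pointing down, gripper open.
Joint ranges: [-148.3, 148.3], [-19.14, 114.17], [-79.39, 73.82], [5.75, 140.21], [-59.74, 239.74], [12.07, 113.84], [-152.46, 152.46]. Speed limits (degrees/s): [147.25, 147.25, 180, 180, 180, 180, 180].

## Interface

Orientations are given as a 3x3 rotation matrix whose columns are the frame's x, y, z axes.
In Python, from cell import * gives the robot as it stands. Calls block until the motion is done:
- goto(position, orientation): joint-space move of the TCP to a pose.
- move_l(position, orientation=None, rate=150): straight line of the TCP; orientation=None keeps the orientation; rate is the mean speed in mm/s.
- move_joints(angles): joint-space move.
- grip(opening): finger opening in mm; the grip force is fixed at half the most; returns when the fingers have stopped.
- hold(seconds).
- ik(position, orientation): joint angles nearest the present ones, or None.
- camera(name): name is "side" or "top" or "wrist"; returns a dict with "img" (400x640x3 uint8, red, green, blue), "fx", "fy", "cx", "cy" (pixels), "world_from_camera" (4x4, takes a point from camera to world coordinates); the wrist camera has in their place "mount" (4x4, takes a point from camera to tool coordinates, whose origin is the TCP and whose axes are the flange's). Camera axes: x right, y up, looking along -z (the intrinsics and any distortion apply to the point x, -y, -z); pixel columns grow to the right and rows downward; lengths in mm; the calibration is good to about 2 mm. A picture is of the moment at which its call begins: read the wrist's pose just before it. There is no depth.
A pose or a line that the arm cannot do raises Unreachable and nothing moves.
- close_job(): hands the job in; it is judged then, once.
Readings, each from a call of its own:
- get_t(): time.
- get_joint_pos(): joint angles.
- get_qvel(): joint speeds.
- get_effort(): joint torques, N m.
- get_tool_pos(): TCP position.
- get_ee_rot(): TCP orientation.
- get_wrist_force(): force on the tool from outside, world axes, zero at the start.
- get_torque(): the same for the moment, N m.
- get_gripper_width(): finger opening in mm.
- get_finger_force(): force on a finger pad.
Only numpy, scipy, OpenCV 4.12 (cv2) and the standard library are available. Lean on these libraries where they do the work, as an engineer would, in place of code of your own. Each camera call takes 0.05 s, during which the arm holds its last target. There are 200 camera calls.

## Task

Stand the white vial upright in the blue V-shaped nest of the aluminium holder and let go of it. Then pinch the carriage's orange lock tab and, keeping it pressed, slide the carriage to the right fully home against its stop, and let the tab spring out again. Finally turn the red handle anticlockwise until the cam's high point is square on the brass follower, so that the white pad clamps the vial; leave the two purple-capped tubes standing undisturbed.

Things in the scene. Friction and masses are not known exactly. Their poses are not given: they have to be found in the camera images.
- fixture: Aluminium holder fixed on the bench. Base plate 74 mm (its x) by 240 mm (its y, from y = -114 to +126 mm), 10 mm thick. Origin on the bench surface; z up; x across the holder, away from the robot; y along it, to the left. The carriage, between two dark rails (outer faces at x = +-33 mm, tops at 18 mm), slides toward -y. The blue V nest, walls 30 mm above the bench, is at the -y end and opens toward +y. Its position and yaw vary.
- nest (a point): Where the vial's centre (half-way up) must be when the vial stands in the blue V nest touching both walls: in the holder's frame x = 0, y = -80 mm, z = 40.5 mm (the vial's foot is on the base plate, 10 mm above the bench). The nest walls and the pad are slick: a vial set down a few mm short of the walls is pushed home by the pad.
- vial_center (a point): Centre (half-way up, 30.5 mm above its foot) of the loose white screw-cap vial to be clamped: 25 mm diameter, 61 mm tall, about 24 g; its cap is the top 15 mm, 22 mm diameter. It and the two purple-capped tubes start standing on the bench beside the holder's nest end, each in any of three places: two on the far side (about 60 mm from the holder's centre line, 58 mm or more from centre to centre along the holder's y) and one on the near side.
- vial: The same vial; origin at the centre of its foot, z along it to the cap.
- lock_grip (a point): Point on the carriage, midway between the black fixed flange (outer face 20 mm from this point on the holder's +x side) and the orange lock tab (outer face 20 mm on the -x side, nearest the robot); both faces stand upright, 24 mm long along the holder's y. This point is 36 mm above the bench; the flange and tab reach from about 20 mm up to 48 mm. Pinch the two together across the holder's x (40 mm released, 36 mm pressed) from above; nothing stands beside them but the rails.
- carriage (a joint): Position of the carriage along the holder, m: 0 = fully back (left), grows as it slides toward the nest (holder's -y), 0.060 = fully home against its end stop. Sliding takes about 1 N with the tab pressed; with the tab out, a tooth locks it in notches 5 mm apart (over 15 N; the last notch at 0.0595).
- tab (a joint): Travel of the orange lock tab, m: 0 or slightly below (to -0.001) = sprung out (carriage locked), 0.004 = fully pressed in (toward the holder's +x); the carriage is free once it is pressed over 2 mm, and must be kept pressed until home. Spring force 12 N at 0, 15 N fully pressed.
- cam_grip (a point): On the cam's vertical axis, at the middle height of the red bar handle: bar 48 mm long, 10 mm wide, 24 mm high (53 to 77 mm above the bench, this point at 65 mm), free below it to 34 mm apart from a 10 mm shaft. It rides on the carriage, 50 mm toward the holder's -y from lock_grip. Frame axes turn with the cam: the bar and the cam's lobe lie along its y axis, the lobe and the bar's white mark on its -y side.
- cam (a joint): Angle of the cam, rad, anticlockwise seen from above: 0 = high point (lobe, white mark) square on the follower, pointing along the holder's -y to the nest; starts negative. It can be turned from -1.9 past the high point to 0.7, where it drops off again. Turning torque under 0.2 N m; it stays where it is left.
- follower (a joint): Travel of the sprung brass follower on the carriage, m, toward the nest: 0 = at rest, about 0.007 with the cam's high point on it.
- pad (a joint): How far the sprung white plastic pad on the follower's end is pressed back, m: 0 = free; about 0.003 to 0.004 when it clamps the seated vial, with the carriage home and the cam high.
- purple_a_center (a point): Centre (half-way up) of a purple-capped tube, 16 mm diameter, 75 mm tall, standing loose on the bench: bystander. A wall with a socket stands 0.1 to 0.2 m beyond the holder and boxes up to 0.13 m high stand to its right: beside the nest a gripper that is wide along its closing direction has most room if its fingers close along the diagonal from the holder's near right to its far left.
- purple_b_center (a point): Centre (half-way up) of the other purple-capped tube, same size: bystander. A closed centrifuge, about 0.22 m high, stands left of the holder (its right side at y = 0.13, x = 0.15 to 0.54): pass above it.
Not all that is in view belongs to the job. What is shaped like the vial but pink is not meant.

How it is judged (in metres and radians):
On the way, in this order (a step that is already met when the one before it is completed fails the run):
1. the vial stands in the V nest and is let go (horizontal distance between vial_center and nest below 0.008 m and z of vial_center in the frame of nest between -0.004 and 0.004 m and angle between vial_center's own z axis and vertical below 0.1 rad and linear speed of vial below 0.01 m/s and contact force between the fingers and vial below 0.05 N), for 0.2 s.
2. the carriage is brought to the home end with its lock tab held pressed (value of joint carriage above 0.055 m and value of joint tab above 0.0028 m), for 0.1 s.
3. the carriage is fully home with its lock tab sprung out again (value of joint carriage above 0.0575 m and value of joint tab below 0.001 m and contact force between the fingers and tab below 0.05 N), for 0.2 s.
4. the cam's high point is on the follower and the pad presses on the vial (value of joint cam between -0.2 and 0.2 rad and value of joint follower above 0.006 m and value of joint pad above 0.0005 m), for 0.2 s.
At the end, for the whole second after the job is handed in: Vial upright (0.1 rad), still, centre within 5 mm sideways and 4 mm in height of the nest point; carriage at 57.5 mm or more, tab out (under 1 mm); cam within 0.2 rad of high, follower out over 6 mm, pad pressed back over 0.5 mm by the vial (over 0.5 N) (all of step 4 and horizontal distance between vial_center and nest below 0.005 m and z of vial_center in the frame of nest between -0.004 and 0.004 m and angle between vial_center's own z axis and vertical below 0.1 rad and linear speed of vial below 0.01 m/s and value of joint carriage above 0.0575 m and value of joint tab below 0.001 m and contact force between pad and vial above 0.5 N); the robot touches nothing.
It fails at once if a purple-capped tube is moved more than 20 mm or tipped over (distance of any of purple_a_center, purple_b_center from where it was at the start of the episode above 0.02 m or angle between any of purple_a_center, purple_b_center's own z axis and vertical above 0.5 rad).
It also fails if it takes over 61 s, if anything falls off the work surface, if the arm or the gripper's body presses on something with over 40 N, if the wrist force passes 120 N, or if a joint passes its speed limit or range.

## Working session

There is one attempt and no reset: what is moved stays moved. The work goes in short steps, each a Python script; the robot and the scene stay as the last script left them, time stands still between calls to the robot, and variables do not carry over. Pictures are saved under pics/ and viewed, at most 10 in all, crops included, and the job is handed in when it is done.

```bash
mkdir -p pics; ls; python3 - <<'E'
from cell import *
import cv2,numpy as np
for n in ("top","side"):
    c=camera(n); cv2.imwrite(f"pics/{n}0.png",c["img"][:,:,::-1])
    print(n,{k:(np.round(v,4).tolist() if k!="img" else 0) for k,v in c.items()})
print(get_t(),get_tool_pos(),np.round(get_ee_rot(),3).tolist(),get_gripper_width())
E
```

```text
pics
top {'img': 0, 'fx': 409.2302, 'fy': 409.2302, 'cx': 320.2617, 'cy': 196.6685, 'world_from_camera': [[-0.0171, 0.9879, -0.1542, 292.886], [-0.9998, -0.0177, -0.0023, -94.4865], [-0.005, 0.1542, 0.988, 913.4974], [0.0, 0.0, 0.0, 1.0]]}
side {'img': 0, 'fx': 424.539, 'fy': 424.539, 'cx': 313.6706, 'cy': 197.8215, 'world_from_camera': [[0.9553, 0.1443, -0.2579, 227.1445], [-0.2954, 0.4875, -0.8216, -758.5933], [0.0072, 0.8611, 0.5083, 493.7772], [0.0, 0.0, 0.0, 1.0]]}
0.1 [276.1420628  615.37799988 247.33879917] [[-0.912, 0.409, -0.001], [0.409, 0.912, -0.002], [-0.0, -0.002, -1.0]] 85.51510806312963
```

View pics/top0.png

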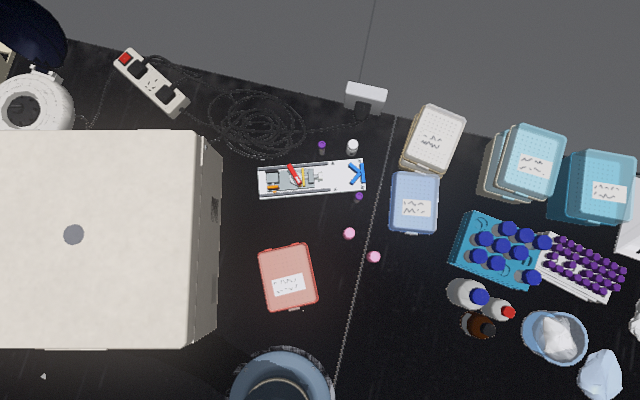

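View pics/side0.png

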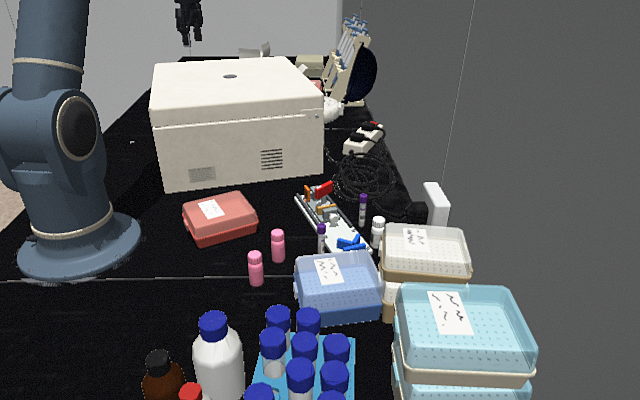

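Top view: the white vial is at (352,147), purple tubes at (322,146) and (359,197), and the holder runs from (258,180) to (366,175), with the blue V at (357,173). Candidates for the vial are the white vial (352,147), two pink lookalikes (349,233) and (374,257), and a big white bottle (465,290). The description points to (352,147). In the side view it is at (378,230).

```bash
cat > h.py <<'E'
from cell import *
import numpy as np, cv2
def P(c,pts,T=None):   # world -> pixel
    T=c["world_from_camera"] if T is None else T
    p=(np.atleast_2d(pts)-T[:3,3])@T[:3,:3]
    return np.c_[c["cx"]+c["fx"]*p[:,0]/-p[:,2], c["cy"]-c["fy"]*p[:,1]/-p[:,2]]
def ray(c,uv,T=None):
    T=np.array(c["world_from_camera"]) if T is None else T
    d=T[:3,:3]@np.array([(uv[0]-c["cx"])/c["fx"],-(uv[1]-c["cy"])/c["fy"],-1]); return T[:3,3],d/np.linalg.norm(d)
def onz(c,uv,z,T=None):
    o,d=ray(c,uv,T); return o+d*(z-o[2])/d[2]
def tri(rays):
    A=sum(np.eye(3)-np.outer(d,d) for o,d in rays); b=sum((np.eye(3)-np.outer(d,d))@o for o,d in rays)
    p=np.linalg.solve(A,b); return p,[round(float(np.linalg.norm(np.cross(d,p-o))),1) for o,d in rays]
def down(a):  # closing axis (tool y) at angle a deg in world, pointing down
    a=np.radians(a); y=np.array([np.cos(a),np.sin(a),0]); z=np.array([0,0,-1.]); return np.c_[np.cross(y,z),y,z]
def wrist(name):
    T=np.eye(4); T[:3,:3]=get_ee_rot(); T[:3,3]=get_tool_pos(); c=camera("wrist")
    M=np.array(c["mount"]); c["T"]=T@M; cv2.imwrite(f"pics/{name}.png",c["img"][:,:,::-1])
    np.save(f"pics/{name}.npy",{k:v for k,v in c.items() if k!="img"},allow_pickle=True); return c
E
python3 - <<'E'
from h import *
t=camera("top");s=camera("side")
for n,a,b in [("vialtop",(352,143),(378,219)),("pur far",(322,143),(363,196)),("pur near",(359,195),(321,226))]:
    print(n,tri([ray(t,a),ray(s,b)]))
for q in [(258,164),(259,198),(365,158),(367,190)]: print(onz(t,q,10).round(1))
w=camera("wrist"); print(np.round(w["mount"],3).tolist(),w["fx"],w["cx"],w["cy"],w.keys())
i=cv2.resize(t["img"][130:210,240:390],None,fx=5,fy=5,interpolation=cv2.INTER_CUBIC);cv2.imwrite("pics/topc.png",i[:,:,::-1])
for a in (-180,-135,-90,-45,0,45,90,135): 
    q=ik([560,-80,300],down(a)); print(a,None if q is None else np.round(q))
E
```

```text
vialtop (array([ 541.37794979, -162.69900042,   58.22078742]), [1.0, 1.0])
pur far (array([538.01721749, -97.80722566,  72.23214429]), [1.5, 1.5])
pur near (array([ 425.64024926, -173.07692493,   71.67439458]), [0.7, 0.7])
[511.3  47.3  10. ]
[433.4  44.6  10. ]
[ 520.8 -195.3   10. ]
[ 447.2 -197.3   10. ]
[[0.0, 0.966, 0.26, 65.855], [1.0, -0.0, -0.001, 0.505], [-0.0, 0.26, -0.966, -125.026], [0.0, 0.0, 0.0, 1.0]] 308.1739089938273 315.9424627440376 196.68564991591379 dict_keys(['img', 'fx', 'fy', 'cx', 'cy', 'mount'])
-180 [ -48.   28.   73.  102.  -28.   72. -147.]
-135 [ -44.   23.   64.  102.  -22.   69. -108.]
-90 [-34.  18.  48. 101. -14.  67. -71.]
-45 [-28.  16.  41. 101. -11.  67. -29.]
0 [-25.  16.  36. 101. -10.  67.  14.]
45 [-23.  15.  33. 101.  -9.  67.  58.]
90 [-20.  15.  29. 101.  -8.  67. 102.]
135 [-12.  14.  20. 100.  -5.  66. 144.]
```

View pics/topc.png

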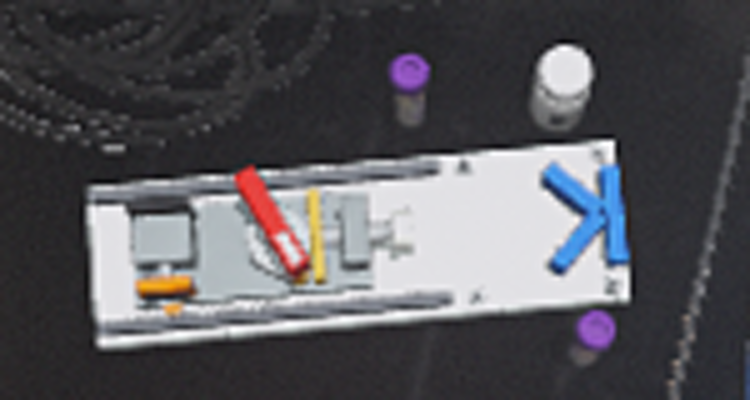

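The crop confirms the white-capped vial at the far right, with the purple tubes separate from it. The red handle's white mark points near-right, so the cam is at about -65°. Moving in for the wrist views.

```bash
python3 - <<'E'
from h import *
t=camera("top")
for q in [(88,186),(98,347),(614,141),(629,302)]: print(onz(t,(240+q[0]/5,130+q[1]/5),10).round(1))
p=get_tool_pos()
goto([p[0]+40,p[1],400],get_ee_rot())
goto([480,300,400],down(45))
goto([500,-60,380],down(45))
print(np.round(get_joint_pos()))
goto([490,-110,200],down(45)); wrist("w1")
goto([470,-40,200],down(0)); wrist("w2")
print(np.round(get_joint_pos()),get_t(),get_tool_pos())
E
python3 -c "
import cv2
cv2.imwrite('pics/w12.png',cv2.vconcat([cv2.imread('pics/w1.png')[50:350,],cv2.imread('pics/w2.png')[50:350]]))"
```

```text
[503.9  48.2  10. ]
[430.2  43.2  10. ]
[ 520.4 -190.3   10. ]
[ 446.3 -194.6   10. ]
[-20.   5.  24. 101.  -2.  75.  49.]
[-29.  12.  33. 119.  -8.  51.   9.] 5.4083 [470.66429378 -40.21303924 200.71008389]
```

View pics/w12.png

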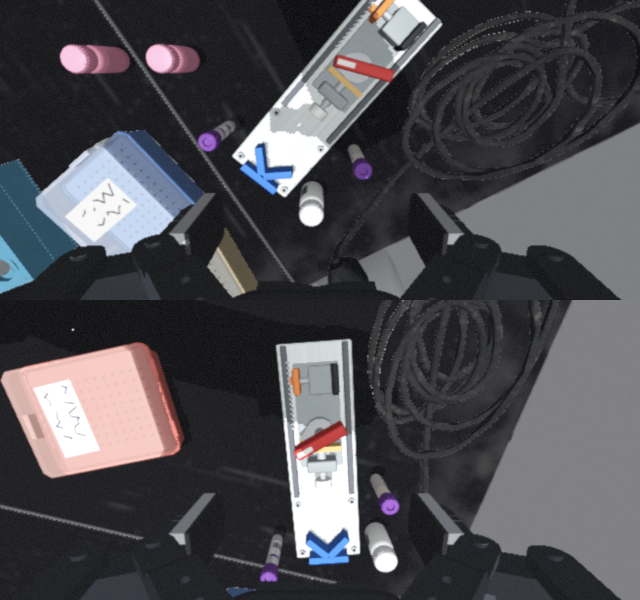

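Wrist views: the vial is at (311,205) in w1 and (382,547) in the w2 half, with the blue V next to it. Enlarging both.

```bash
python3 -c "
import cv2
a=cv2.imread('pics/w1.png')[45:285,190:450];b=cv2.imread('pics/w2.png')[85:325,262:402]
o=cv2.resize(cv2.hconcat([a,b]),None,fx=2,fy=2,interpolation=cv2.INTER_CUBIC);print(o.shape)
cv2.imwrite('pics/w12c.png',o)"
```

```text
(480, 800, 3)
```

View pics/w12c.png

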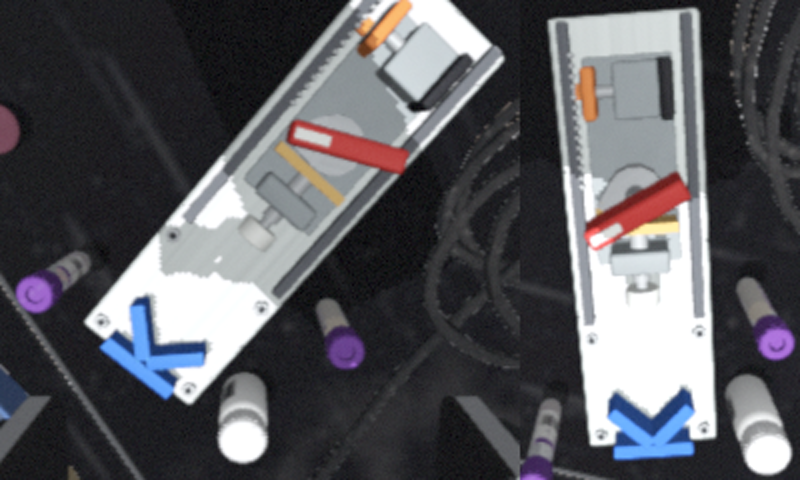

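The crop shows the vial cap at (241,443) left and (769,456) right. It also gives the holder corners, the handle ends, and the tab and flange tops. Now triangulating these.

```bash
cat > m.py <<'E'
from h import *
from scipy.optimize import least_squares
w1=np.load("pics/w1.npy",allow_pickle=True).item();w2=np.load("pics/w2.npy",allow_pickle=True).item()
L=lambda q:(q[0]/2+190,q[1]/2+45); R=lambda q:((q[0]-520)/2+262,q[1]/2+85)
t3=lambda a,b:tri([ray(w1,L(a),w1["T"]),ray(w2,R(b),w2["T"])])
C=[(-37,-114),(37,-114),(37,126),(-37,126)]
obs=[(w1,L((86,321)),C[0]),(w1,L((190,403)),C[1]),(w1,L((505,50)),C[2]),(w2,R((591,444)),C[0]),(w2,R((715,437)),C[1]),(w2,R((697,10)),C[2]),(w2,R((549,19)),C[3])]
def fw(p,q,z): c,s=np.cos(p[2]),np.sin(p[2]); return np.array([p[0]+c*q[0]-s*q[1],p[1]+s*q[0]+c*q[1],z])
f=lambda p:np.concatenate([P(c,fw(p,q,p[3]),c["T"])[0]-u for c,u,q in obs])
r=least_squares(f,[475,-75,0.05,10]); p=r.x
def inv(X): c,s=np.cos(p[2]),np.sin(p[2]); d=np.array(X[:2])-p[:2]; return np.array([c*d[0]+s*d[1],-s*d[0]+c*d[1],X[2]])
E
python3 - <<'E'
from m import *
print("fix",p.round(3),np.degrees(p[2]),"res",r.fun.round(1))
for n,a,b in [("corner near right",(86,321),(591,444)),("corner far left",(505,50),(697,10)),("bar mark end",(292,132),(590,238)),("bar other",(406,160),(686,185)),("tab top",(385,27),(588,93)),("flange",(442,82),(667,88)),
 ("vial cap",(241,443),(769,456)),("pur far",(345,350),(775,343)),("pur near",(38,292),(537,468)),("V junction top",(145,358),(652,436)),("V far tip",(204,353),(690,398)),("V near tip",(139,302),(614,404))]:
    X,e=t3(a,b); print(n,X.round(1),e,"fixture",inv(X).round(1))
print("nest world",fw(p,(0,-80),0).round(1))
E
```

```text
fix [ 4.7755e+02 -7.7571e+01  7.8000e-02  7.7800e+00] 4.487942054636898 res [-1.1  0.4  0.2  0.6 -0.4  2.9 -0.2 -0.2  0.3 -0.9 -0.4 -2.2 -1.7 -0.6]
corner near right [ 450.1 -190.9   12.7] [0.1, 0.1] fixture [ -36.2 -110.8   12.7]
corner far left [502.3  48.5  18.8] [1.6, 1.6] fixture [ 34.5 123.8  18.8]
bar mark end [455.  -49.3  69.5] [0.2, 0.2] fixture [-20.2  30.   69.5]
bar other [495.2 -24.8  73.6] [0.2, 0.2] fixture [21.7 51.2 73.6]
tab top [453.2  10.7  39.3] [0.2, 0.2] fixture [-17.4  89.9  39.3]
flange [488.3  13.3  39.8] [0.7, 0.7] fixture [17.8 89.7 39.8]
vial cap [ 541.8 -165.4   59.1] [0.2, 0.2] fixture [ 57.2 -92.6  59.1]
pur far [536.7 -96.3  74.5] [0.2, 0.2] fixture [ 57.5 -23.3  74.5]
pur near [ 424.  -182.2   46.3] [0.3, 0.3] fixture [ -61.5 -100.1   46.3]
V junction top [ 485.4 -182.    18.1] [0.1, 0.1] fixture [  -0.3 -104.7   18.1]
V far tip [ 506.2 -158.4   16.6] [0.3, 0.3] fixture [ 22.3 -82.8  16.6]
V near tip [ 463.2 -162.2   16.5] [0.6, 0.6] fixture [-20.9 -83.3  16.5]
nest world [ 483.8 -157.3    0. ]
```

```bash
python3 - <<'E'
from m import *
print("near tube", onz(w1,L((38,292)),75,w1["T"]).round(1), "beige box",[onz(w1,(205,250),z,w1["T"]).round(0) for z in (60,120)],"socket",onz(w1,(370,300),60,w1["T"]).round(0))
v=np.array([541.3,-164.6]); O=down(49.5)
grip(58)
goto([*v,140],O); move_l([*v,43],rate=100)
print("f",get_wrist_force().round(1),get_tool_pos().round(1)); wrist("g0")
grip(15); print(get_gripper_width(),get_finger_force())
move_l([*v,105],rate=120); hold(.1); wrist("g1"); print(get_t(),get_wrist_force().round(1),get_gripper_width())
E
python3 -c "
import cv2
cv2.imwrite('pics/g01.png',cv2.vconcat([cv2.imread('pics/g0.png')[120:400,100:540],cv2.imread('pics/g1.png')[120:400,100:540]]))"
```

```text
near tube [ 426.4 -169.9   75. ] beige box [array([ 459., -223.,   60.]), array([ 456., -187.,  120.])] socket [ 608. -149.   60.]
f [0.1 0.3 0.7] [ 541.8 -164.8   43.6]
22.760638204052988 58.76610338687897
9.2667 [ 0.2  0.3 -0.2] 22.357445386121075
```

View pics/g01.png

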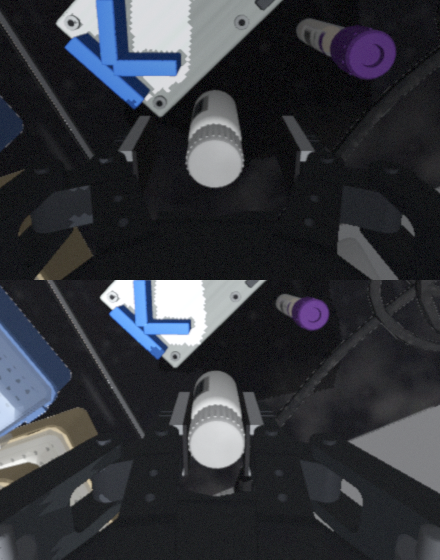

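```bash
python3 - <<'E'
from m import *
for n,uv,z in (("g0",(315,282),61),("g1",(316,283),123)):
    c=np.load(f"pics/{n}.npy",allow_pickle=True).item(); X=onz(c,uv,z,c["T"])
    Tt=c["T"]@np.linalg.inv(np.array(c["mount"])); print(n,X.round(1),"tool",(Tt[:3,:3].T@(X-Tt[:3,3])).round(1))
    b=onz(c,(315,217 if n=="g0" else 218),z-61,c["T"]);print("foot far edge tool",(Tt[:3,:3].T@(b-Tt[:3,3])).round(1))
E
```

```text
g0 [ 540.  -163.1   61. ] tool [  2.5   0.2 -17.4]
foot far edge tool [ 8.5 -0.  43.6]
g1 [ 538.7 -161.9  123. ] tool [  3.    0.5 -19. ]
foot far edge tool [ 8.4 -0.  42. ]
```

```bash
python3 - <<'E'
from m import *
n=fw(p,(0,-78),0)[:2]; print(n)
move_l([*n,108],rate=120); move_l([*n,70],rate=100); move_l([*n,53.3],rate=40); hold(.1)
print("f",get_wrist_force().round(1),get_tool_pos().round(1))
wrist("n0"); grip(42); move_l([*n,125],rate=120); wrist("n1"); print(get_t())
E
python3 -c "
import cv2
cv2.imwrite('pics/n01.png',cv2.vconcat([cv2.imread('pics/n0.png')[120:400,100:540],cv2.imread('pics/n1.png')[120:400,100:540]]))"
```

```text
[ 483.65342226 -155.33191505]
f [-1.2  0.4  5.8] [ 483.7 -155.3   53.5]
12.275
```

View pics/n01.png

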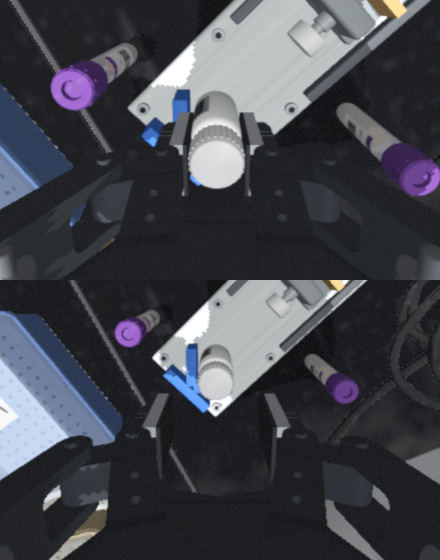

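```bash
python3 - <<'E'
from m import *
c=np.load("pics/n1.npy",allow_pickle=True).item()
for uv,z,n in (((316,226),71,"cap"),((315,188),56,"cap lower ring front?"),((315,257),10,"corner 37,-114"),((252,196),10,"corner -37,-114"),((293,187),30,"V near tip top"),((283,230),30,"back wall"),((218,212-0),75,"near tube")):
    X=onz(c,uv,z,c["T"]); print(n,X.round(1),inv(X).round(1))
    if n=="near tube": print(onz(c,(230,172),75,c["T"]).round(1), onz(c,(443,231),75,c["T"]).round(1))
E
```

```text
cap [ 484.2 -155.1   71. ] [  0.6 -77.8  71. ]
cap lower ring front? [ 468.2 -142.3   56. ] [-14.4 -63.8  56. ]
corner 37,-114 [ 522.3 -188.6   10. ] [  35.9 -114.2   10. ]
corner -37,-114 [ 448.6 -192.4   10. ] [ -37.9 -112.2   10. ]
V near tip top [ 461.8 -158.1   30. ] [-22.  -79.1  30. ]
back wall [ 482.  -186.2   30. ] [  -4.  -108.6   30. ]
near tube [ 438.5 -192.7   75. ] [ -47.9 -111.7   75. ]
[ 425.9 -170.3   75. ] [535.4 -97.7  75. ]
```

```bash
python3 - <<'E'
from m import *
a=np.degrees(p[2]); O=down(a); q=fw(p,(1.5,90),0)[:2]; print(q,get_t())
n=fw(p,(0,-78),0)[:2]; move_l([*n,150],rate=200)
grip(66); goto([*q,130],O); move_l([*q,40],rate=100); print("f",get_wrist_force().round(1),get_tool_pos().round(1)); wrist("l0")
grip(25); print(get_gripper_width(),get_finger_force(),get_wrist_force().round(1),get_t()); wrist("l1")
E
python3 -c "
import cv2
cv2.imwrite('pics/l01.png',cv2.vconcat([cv2.imread('pics/l0.png')[120:400,100:540],cv2.imread('pics/l1.png')[120:400,100:540]]))"
```

```text
[472.00294196  12.27034123] 12.275
f [-1.  -0.1  0.5] [472.5  12.2  40.4]
33.07227973567306 60.061179399490356 [2.5 1.  6.8] 15.3917
```

View pics/l01.png

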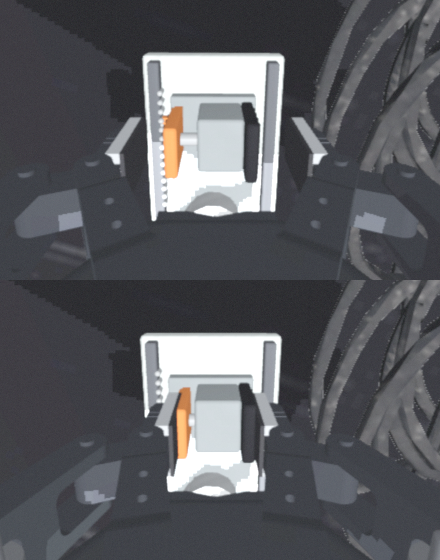

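The pinch holds the tab and flange, with the tab pressed (width reads 33 against 36, the same bias as on the vial). Sliding now.

```bash
python3 - <<'E'
from m import *
u=np.array([np.sin(p[2]),-np.cos(p[2]),0]) # holder -y
s=np.append(fw(p,(1.5,90),0)[:2],40); f0=get_wrist_force()@u
move_l(s+56*u,rate=60); hold(.1); print("56",(get_tool_pos()-s)@u,get_wrist_force().round(1),get_wrist_force()@u-f0)
for d in range(57,68):
    move_l(s+d*u,rate=15); f=get_wrist_force()@u-f0
    if f<-12: break
hold(.2); print(d,(get_tool_pos()-s)@u,get_wrist_force().round(1),f,get_gripper_width()); wrist("s0")
print(get_t())
E
```

```text
56 45.268417532545165 [-0.5 26.1 16. ] -24.53289519889228
57 45.29077107716584 [-0.3 28.4 17.2] -26.927059767084174 33.10134786435834
17.125
```

```bash
python3 - <<'E'
from m import *
for n,a,b in (("pad",(251,236),(643,297)),("pad2",(245,230),(643,303))):
    X,e=t3(a,b);print(n,inv(X).round(1),e)
s=camera("side");t=camera("top")
i=cv2.hconcat([cv2.resize(s["img"][165:265,285:405],None,fx=4,fy=4,interpolation=cv2.INTER_CUBIC),cv2.resize(t["img"][135:215,270:370],None,fx=3.2,fy=5,interpolation=cv2.INTER_CUBIC)])
cv2.imwrite("pics/st.png",i[:,:,::-1])
E
```

```text
pad [  0.1 -18.6  20.4] [0.3, 0.3]
pad2 [ -2.4 -18.1  27.8] [2.8, 2.8]
```

View pics/st.png

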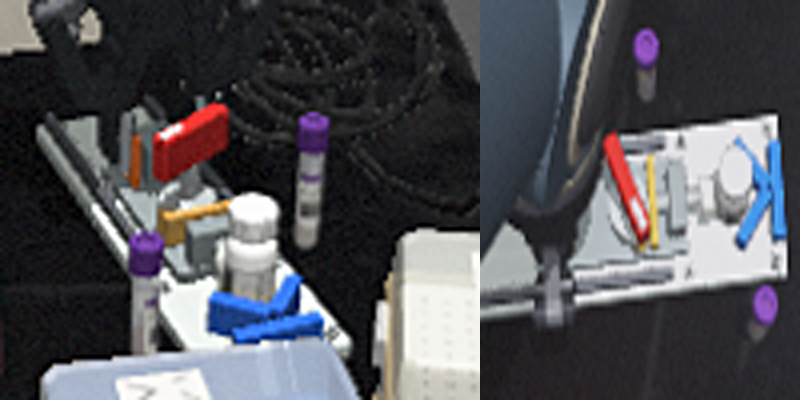

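View pics/s0.png

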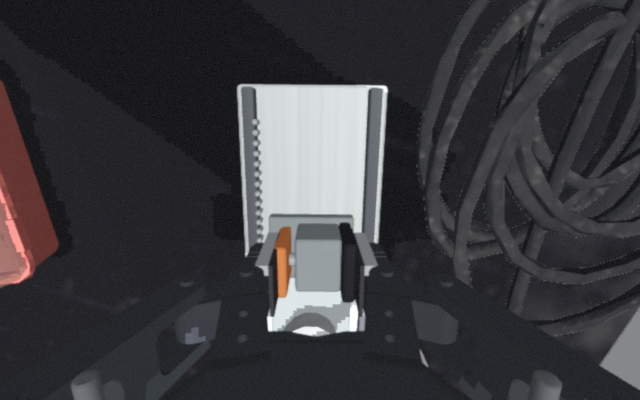

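The stop is the true home: the free pad tip is now at y = -18.6 - 45.3 = -63.9, which is where the geometry puts it at home. The start was therefore at about 15 mm. The side and top views show the pad at the vial, all tubes standing, and no slip in the pinch. Next I'll relax the push, release, and grip the handle.

```bash
python3 - <<'E'
from m import *
u=np.array([np.sin(p[2]),-np.cos(p[2]),0]); a0=np.degrees(p[2])
s=np.append(fw(p,(1.5,90),0)[:2],40)
move_l(s+48*u,rate=40); hold(.15); print((get_tool_pos()-s)@u,get_wrist_force().round(1))
grip(64); hold(.3); print("released",(get_tool_pos()-s)@u,get_wrist_force().round(1))
move_l(np.append((s+46*u)[:2],135),rate=150)
q=fw(p,(0.3,-5.2),0)[:2]; grip(40)
goto([*q,125],down(a0-63)); wrist("c0"); move_l([*q,68],rate=80); print("f",get_wrist_force().round(1),get_tool_pos().round(1)); wrist("c1")
c=camera("side"); cv2.imwrite("pics/side2.png",c["img"][:,:,::-1])
grip(3); hold(.1); print("w",get_gripper_width(),get_finger_force(),get_wrist_force().round(1),get_torque().round(2),get_t(),np.round(get_joint_pos()))
E
```

```text
44.94148146237175 [0.3 9.3 9.6]
released 48.10559839548155 [ 0.2  0.  -0.5]
f [-0.2 -0.5 -0.1] [478.5 -83.   68.2]
w 8.939055649470214 60.443957448005676 [-1.1  0.5  5.7] [ 0.11  0.24 -0.06] 21.8833 [-28.  29.  42. 124. -32.  38. -22.]
```

```bash
python3 - <<'E'
from m import *
a0=np.degrees(p[2]); q=fw(p,(0.3,-5.2),0)[:2]
for k in list(range(-54,1,9)):
    move_l([*q,68],down(a0+k),rate=150) if k==-99 else goto([*q,68],down(a0+k))
    print(k,get_wrist_force().round(1),get_torque().round(2),get_gripper_width().round(1))
hold(.3); R=get_ee_rot(); print("ang",np.degrees(np.arctan2(R[1,1],R[0,1]))-a0,get_tool_pos().round(1),q.round(1)); wrist("d0"); print(get_t())
E
```

```text
Traceback (most recent call last):
AttributeError: 'float' object has no attribute 'round'
```

```bash
python3 - <<'E'
from m import *
a0=np.degrees(p[2]); q=fw(p,(0.3,-5.2),0)[:2]
for k in range(-45,1,9):
    goto([*q,68],down(a0+k))
    print(k,get_wrist_force().round(1),get_torque().round(2),round(get_gripper_width(),1))
hold(.3); R=get_ee_rot(); print("ang",np.degrees(np.arctan2(R[1,1],R[0,1]))-a0,get_tool_pos().round(1),q.round(1)); wrist("d0"); print(get_t())
E
```

```text
-45 [-2.1  1.5  7.1] [0.17 0.29 0.04] 9.0
-36 [-1.6  1.5  7.8] [0.22 0.37 0.02] 8.8
-27 [-2.   1.7  8.2] [0.25 0.47 0.04] 8.9
-18 [-2.8  2.7  9.8] [0.38 0.49 0.05] 9.0
-9 [-3.3  2.2  9.7] [0.36 0.5  0.13] 8.9
0 [-2.3  1.7 10.3] [0.38 0.59 0.14] 8.8
ang -0.2438029116496141 [477.9 -82.2  68.4] [478.3 -82.7]
23.9833
```

Turned to 0° with modest torque. Now release, back off, and check the bar angle and vial numerically (the picture views are used up).

```bash
python3 - <<'E'
from m import *
a0=np.degrees(p[2]); q=fw(p,(0.3,-5.2),0)[:2]
grip(28); hold(.1); move_l([*q,140],rate=150)
v=fw(p,(0,30),0)[:2]; goto([*v,200],down(a0)); hold(.2)
c=wrist("e0"); im=c["img"]; h=cv2.cvtColor(im,cv2.COLOR_RGB2HSV)
def blob(m,z,n,k=1,near=None):
    N,l,st,ce=cv2.connectedComponentsWithStats(m.astype(np.uint8)*255)
    for i in (1+np.argsort(-st[1:,4]))[:k]:
        X=onz(c,ce[i],z,c["T"]); print(n,st[i].tolist(),X.round(1),inv(X).round(1))
    return l==1+np.argmax(st[1:,4])
red=((h[...,0]<6)|(h[...,0]>175))&(h[...,1]>170)&(h[...,2]>80); red[:,:200]=0
m=blob(red,77,"red")
ys,xs=np.nonzero(m); rect=cv2.minAreaRect(np.c_[xs,ys].astype(np.float32)); b=cv2.boxPoints(rect)
print("bar corners fixture",[inv(onz(c,u,77,c["T"])).round(1)[:2].tolist() for u in b])
blob((h[...,0]>102)&(h[...,0]<122)&(h[...,1]>180)&(h[...,2]>90),30,"blue",2)
blob((h[...,0]>125)&(h[...,0]<150)&(h[...,1]>90)&(h[...,2]>60),70,"purple",3)
blob((h[...,0]>8)&(h[...,0]<18)&(h[...,1]>170)&(h[...,2]>90),40,"orange",2)
# vial cap predicted
print("vial cap predicted px",P(c,fw(p,(0,-80),71),c["T"]).round(0))
g=cv2.cvtColor(im,cv2.COLOR_RGB2GRAY); u=P(c,fw(p,(0,-80),71),c["T"])[0].astype(int)
print(g[max(u[1]-24,0):u[1]+26:2,u[0]-24:u[0]+26:2]//26)
print(get_t(),get_wrist_force().round(1))
E
```

```text
red [314, 203, 8, 7, 49] [475.9 -56.1  77. ] [ 0.1 21.5 77. ]
bar corners fixture [[-2.9, 23.9], [2.9, 23.9], [2.9, 18.7], [-2.9, 18.7]]
blue [302, 278, 2, 4, 4] [ 467.3 -153.2   30. ] [-16.1 -74.6  30. ]
blue [331, 297, 2, 3, 4] [ 500.4 -173.3   30. ] [ 15.3 -97.2  30. ]
purple [374, 240, 20, 23, 292] [538.8 -95.3  70. ] [ 59.7 -22.4  70. ]
orange [298, 157, 3, 1, 3] [456.1 -21.8  40. ] [-17.   57.2  40. ]
vial cap predicted px [[317. 307.]]
[[9 8 2 5 3 2 2 5 6 6 6 6 6 6 6 6 6 6 3 2 2 4 2 8 9]
 [9 6 5 6 5 3 2 5 6 6 7 7 7 7 7 6 6 6 3 3 5 6 5 6 9]
 [9 7 6 6 6 6 4 6 7 8 8 9 9 9 8 8 7 6 5 6 6 6 6 8 9]
 [9 9 8 6 6 6 6 6 8 9 9 8 7 8 9 9 8 7 6 6 6 6 7 9 9]
 [9 9 9 9 6 6 6 8 8 7 5 5 5 5 5 7 9 8 6 6 6 8 9 9 9]
 [7 9 9 8 7 6 7 8 6 5 5 5 6 6 6 5 6 8 7 6 7 8 9 9 8]
 [8 9 9 4 3 4 7 6 5 6 6 6 6 6 6 5 5 6 7 4 3 4 9 9 8]
 [9 9 9 3 2 2 4 5 6 7 7 8 8 8 7 7 6 5 4 2 2 3 9 9 8]
 [9 9 8 2 2 2 3 6 7 9 9 9 9 9 9 9 7 5 3 2 2 3 9 9 9]
 [4 4 3 3 3 3 4 7 9 9 9 9 9 9 9 9 9 7 4 2 2 3 4 5 5]
 [1 1 4 6 6 6 6 8 9 9 9 9 9 9 9 9 9 9 6 6 6 6 3 1 1]
 [1 1 4 6 6 6 6 9 9 9 9 9 9 9 9 9 9 9 7 6 6 6 3 1 1]
 [1 1 3 6 6 6 7 9 9 9 9 9 9 9 9 9 9 9 8 6 6 6 3 1 1]
 [1 1 1 1 1 1 5 9 9 9 9 9 9 9 9 9 9 9 6 1 1 2 1 1 1]
 [1 1 1 1 1 1 3 9 9 9 9 9 9 9 9 9 9 9 3 1 1 1 1 1 1]
 [1 1 1 1 1 1 1 6 9 9 9 9 9 9 9 9 9 6 1 1 1 1 1 1 1]
 [1 1 1 1 1 1 1 2 5 9 9 9 9 9 9 9 5 1 1 1 1 1 1 1 1]
 [1 1 1 1 1 1 1 1 1 2 5 7 7 7 6 2 1 1 1 1 1 1 1 1 1]
 [3 3 2 1 1 1 1 1 1 1 1 1 1 1 1 1 1 1 1 1 1 1 1 1 1]
 [2 4 4 4 3 2 2 1 1 1 1 1 1 1 1 1 1 1 1 1 1 1 1 1 1]
 [1 2 2 3 5 4 4 3 2 2 1 1 1 1 1 1 1 1 1 1 1 1 1 1 1]
 [1 1 1 1 2 2 2 4 4 4 3 2 2 1 1 1 1 1 1 1 1 1 1 1 1]
 [1 1 1 1 1 1 1 1 2 2 3 4 4 3 3 2 1 1 1 1 1 1 1 1 1]
 [1 1 1 1 1 1 1 1 1 1 1 1 2 2 4 4 4 3 2 1 1 1 1 1 1]
 [1 1 1 1 1 1 1 1 1 1 1 1 1 1 1 2 2 3 4 4 3 2 1 1 1]]
25.675 [ 0.6 -0.  -0.3]
```

```bash
python3 - <<'E'
from m import *
def ana(name):
    c=np.load(f"pics/{name}.npy",allow_pickle=True).item(); im=cv2.imread(f"pics/{name}.png"); h=cv2.cvtColor(im,cv2.COLOR_BGR2HSV).astype(int)
    for n,m,z in (("red",((h[...,0]<5)|(h[...,0]>172))&(h[...,1]>120)&(h[...,2]>50),77),("orange",(h[...,0]>=8)&(h[...,0]<25)&(h[...,1]>120)&(h[...,2]>60),48)):
        m=m.copy(); m[:,:220]=0; m[:,430:]=0
        N,l,st,ce=cv2.connectedComponentsWithStats(m.astype(np.uint8))
        for i in (1+np.argsort(-st[1:,4]))[:2]:
            ys,xs=np.nonzero(l==i); b=cv2.boxPoints(cv2.minAreaRect(np.c_[xs,ys].astype(np.float32)))
            print(name,n,st[i,4],[inv(onz(c,u,z,c["T"])).round(1)[:2].tolist() for u in b])
ana("w2");ana("e0")
s=camera("side"); h=cv2.cvtColor(s["img"],cv2.COLOR_RGB2HSV); m=((h[...,0]>125)&(h[...,0]<150)&(h[...,1]>90)&(h[...,2]>50)).astype(np.uint8); m[:180]=0;m[260:]=0
N,l,st,ce=cv2.connectedComponentsWithStats(m); print([ (x.tolist()) for x,a in zip(ce,st[:,4]) if 15<a<5000])
E
```

```text
w2 red 668 [[-23.9, 37.9], [17.7, 58.4], [23.4, 46.9], [-18.6, 25.8]]
w2 red 1 [[-20.8, 30.6], [-20.8, 30.6], [-20.8, 30.6], [-20.8, 30.6]]
w2 orange 192 [[-22.2, 101.2], [-14.0, 101.3], [-13.9, 78.7], [-22.4, 78.6]]
w2 orange 26 [[0.4, 31.0], [16.5, 32.7], [16.8, 29.7], [0.7, 28.0]]
e0 red 472 [[-4.6, 24.8], [4.6, 24.8], [4.8, -26.2], [-4.8, -26.3]]
e0 orange 177 [[-22.8, 59.2], [-14.7, 59.2], [-15.1, 35.4], [-23.3, 35.4]]
e0 orange 38 [[2.1, -18.8], [13.9, -12.4], [17.2, -19.4], [5.4, -25.8]]
[[362.76, 197.68], [320.95238095238096, 228.02380952380952]]
```

The bar points exactly along the holder, the tab is out, the vial is centred in the V, and the tubes have not moved. One check is left: view from the w2 pose shifted by exactly 45 mm. The tab should show at the same pixels if the carriage is in its last notch.

```bash
python3 - <<'E'
from m import *
u=np.array([np.sin(p[2]),-np.cos(p[2]),0])
def tab(c,im):
    h=cv2.cvtColor(im,cv2.COLOR_BGR2HSV).astype(int); m=((h[...,0]>=8)&(h[...,0]<25)&(h[...,1]>120)&(h[...,2]>60)).astype(np.uint8); m[:,:220]=0;m[:,430:]=0
    N,l,st,ce=cv2.connectedComponentsWithStats(m); i=1+np.argmax(st[1:,4]); return ce[i],st[i].tolist(),inv(onz(c,ce[i],45,c["T"]))
goto(np.array([470,-40,200])+45*u,down(0)); hold(.3); c=wrist("k0")
for n in ("w2","k0"):
    c=np.load(f"pics/{n}.npy",allow_pickle=True).item(); print(n,*tab(c,cv2.imread(f"pics/{n}.png")))
print(get_t())
E
```

```text
w2 [295.39583333 131.34375   ] [290, 119, 11, 27, 192] [-17.7006023   90.44537723  45.        ]
k0 [296.25128205 131.70769231] [291, 119, 11, 27, 195] [-18.0131048   45.78947485  45.        ]
26.35
```

The carriage has travelled 44.7 mm, so it is in its last notch with the tab out. Handing in.

```bash
python3 -c "
from cell import *
print(close_job(),get_t())"
```

```text
the job is handed in; nothing more can be done
the job is handed in; nothing more can be done
```

The job is handed in: the vial stands seated in the V nest, the carriage measures in its last notch with the tab out, the cam is square on the follower, and both purple-capped tubes are still standing. The last clock reading was 26 s of the 61 s allowed. I inferred the clamping from geometry because pad travel and force have no direct reading, and no verdict was returned.

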